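# Shut and lock the service hatch of a lab instrument controller

### The job

Slide the service hatch on top of the instrument controller fully shut, turn its black wing fastener so that the white-marked end lines up with the green mark, press it fully down into its slot, and then lock it with a quarter turn clockwise (seen from above) until the white end points at the red mark. Leave everything else on the bench and on the controller where it is.

Things in the scene. Friction and masses are not known exactly. Their poses are not given: they have to be found in the camera images.
- controller: Ivory chassis, 240 (x) x 400 (y) x 80 mm high, fixed to the bench; origin at the centre of its underside, z up. Its flat deck is 80 mm up. The aluminium hatch slides on it along its y axis between two 9 mm high rails at x = +-79 mm: it opens towards -y and is shut by pushing it towards +y.
- slot (a point): Centre of the slot in the steel ledge, at deck level, on the controller's middle line, 25 mm to +y of its centre; axes as the controller's. The slot is 50 mm long along x and 16 mm wide along y. With the hatch fully shut the fastener's upright axis passes through this point.
- hatch (a joint): Opening of the hatch: 0 m = fully shut at its stop, 0.09 m = fully open (towards the controller's -y). It stays where it is left; pushing takes about 3 N plus 8 N s/m. The hatch is 140 (x) x 150 (y) mm, its flat top 14 mm above the deck; it reaches from 115 mm on the -y side of the fastener axis to 35 mm on the +y side.
- hatch_lip (a point): Middle of the top edge of the black upstanding lip at the -y end of the hatch, the place to push; axes as the controller's. The lip is 120 mm long along x, 6 mm thick (centred here in y), 24 mm high; its top is 38 mm above the deck. It lies 112 mm to -y of the fastener axis.
- plunge (a joint): How far the fastener is pressed in: 0 m = up, 0.014 m = fully down at its stop. About 6 to 8 N presses it; it stays where it is left. Its cross-bar (44 x 8 x 5 mm, along the wing) goes down only with the hatch shut and the wing within about 0.15 rad of turn 0; else the ledge blocks it after 2.5 mm. Down and turned, the bar lies under the ledge and cannot rise.
- wing (a joint): Turn of the fastener, clockwise seen from above: 0 rad = white end at the green mark on the controller's +x side (bar in line with the slot), +1.571 = white end at the red mark (-y side), the locked position and end stop. It also goes back to -0.6. It stays where it is left; 0.05 N m turns it (1 to 2 N near a wing's end).
- wing_hub (a point): Top of the round hub (32 mm diameter) on the turning axis; x points along the wing to the white end, z up. The black wing is a bar 100 x 14 x 18 mm high, centred on and flush with the hub. Up, its top is 47 and its underside 29 mm above the deck, over a yellow shank; pressed in, all is 14 mm lower (1 mm above the hatch). Marks on the hatch 60 mm from the axis: green on +x, red on -y.
- wing_pointer (a point): Top of the wing at its white-marked end, 45 mm from the turning axis; axes as wing_hub.
- sample_case: Bystander: blue and white flat case, 62 x 47 x 24 mm, on the deck of the controller near its +y end; origin under its centre. Leave it.
- mug: Bystander: white mug, 80 mm diameter, 90 mm high; origin under its centre. Leave it.
- jar: Bystander: amber jar, 64 mm diameter, 110 mm high; origin under its centre. Leave it.
- screwdriver: Bystander: screwdriver lying on the bench, 180 mm long. Leave it.
- mouse: Bystander: black computer mouse, 110 x 60 x 30 mm. Leave it.
- wipe_box: Bystander: cardboard box, 100 x 120 x 70 mm. Leave it.

How it is judged:
By the outcome, as a careful person would: the job done as asked, in the order asked, and still so for the second after the job is handed in, with the robot touching nothing.
It also fails if it takes over 64 s, if anything falls off the work surface, if the arm or the gripper's body presses on something with over 40 N, if the wrist force passes 120 N, or if a joint passes its speed limit or range.

### The arm

A 7-joint arm with a two-finger parallel gripper is mounted at the origin on the work surface. World frame = base frame: x ahead of the robot, y to its left, z up, the work surface at z = 0. Lengths are in m, angles in rad, forces in N, time in s.
With the tool pointing down it reaches from about 0.425 to 0.875 m from the base axis. Payload 9.9 kg.
Tool frame: the origin (TCP) lies on the centre line of the jaws, within the pads' length; the fingertips stand 19 mm ahead of it and the grasp point (between the pads) is the TCP; z points along the fingers, y is the direction in which the jaws open and shut (so a half turn about z gives the same grasp; the last joint's range is limited). The gripper opens to 85 mm and grips with 20 to 120 N. Pads are 22 mm wide; open, the fingers measure 114 mm over their backs; the gripper's body (76 mm by 85 mm) begins 54 mm behind the grasp point. The pads swing forward as they close: fully open they stand 13 mm farther back than shut.
Start: joints at [-1.417, 0.576, 0.025, 1.437, -0.015, 1.129, -0.057], TCP at [0.159, 0.656, 0.25] pointing down, gripper open.
Joint ranges: [-2.76, 2.76], [-0.34, 2.15], [-1.52, 1.57], [0.19, 2.46], [-1.09, 4.23], [0.17, 1.99], [-2.82, 2.82]. Speed limits (rad/s): [2.22, 2.22, 3.01, 3.01, 3.14, 3.14, 3.14].

### API

Orientations are given as [roll, pitch, yaw] about the fixed x, y, z axes, in that order (R = Rz(yaw) Ry(pitch) Rx(roll)).
In Python, from workcell import ctrl gives the robot as it stands.
- The arm moves only by the tool step_arm, never from a script. Its argument "increments" is a list of rows, each a list of 2 entries, a list of its own where there are three numbers: the shift along the tool's x, y, z in mm, then the turn, a rotation vector about the tool's x, y, z in degrees. A call has 1 to 5 rows; each row is the pose to reach, as a shift and turn from the pose measured when the call began, along the tool's axes at that moment; what a row does not reach only later rows make up. A row lasts 1/12 s, in which the tool goes at most 41.7 mm and 7.16 degrees, less where a joint would pass 70% of its speed; a pose out of reach is approached as far as the arm can. A call with a gripper value outside its range is refused whole. "fingers" is the closure, from 0 (fully open) to 1 (shut), set as the call begins (left out, the last holds). The fingers move at their own pace and stop on an object; "newtons" is the grip in N (left out, the last holds). Time passes only in rows, so rows that repeat a pose let the fingers close. It gives the time, the measured TCP pose, the force and the opening at its end, in the units of the state.
- ctrl.state(): the state, without advancing time (a new reading comes with each control period).
- ctrl.camera(name): name is "scene" or "top" or "wrist"; returns a dict with "pixels" (420x560x3 uint8, blue, green, red), "z_map" (420x560 float32, m along the optical axis (not along the pixel's ray), 0 where there is no reading), "K" (3x3 intrinsics, pixels), "cam_to_world" (4x4, takes a point from camera to world coordinates). Camera axes: x right, y up, looking along -z (the intrinsics and any distortion apply to the point x, -y, -z); pixel columns grow to the right and rows downward; lengths in m; the calibration is good to about 2 mm. A picture is of the moment at which its call begins.
- ctrl.hand_in(): hands the job in, once; it reports no verdict.
Trained networks look in the newest picture that a camera, given by its name, has taken for a name from the list of things; names that differ only in an ending like _2 or _b are one class to them, and where a whole thing is asked for, a point or a joint stands for the part that bears it (a point fixed in the world has none). Each returns a list of dicts, best first, with "p" (0 to 1); they miss things now and then, are a little off and sometimes report something else, mostly with a low value. They report only what shows in the picture. A call takes as long as a camera call.
- ctrl.boxes_of(camera, label): "centre" ([column, row] in pixels, amid what is visible of it).
The state is a dict: "t": time; "qpos": joint angles; "joint_velocities": joint speeds; "effort": joint torques, N m; "ee_pos": TCP position; "orientation": TCP orientation; "contact_force": force on the tool from outside, world axes, zero at the start; "torque": the same for the moment, N m; "width": finger opening in m.
Only numpy, scipy, OpenCV 4.12 (cv2) and the standard library are available. Lean on these libraries where they do the work, as an engineer would, in place of code of your own. Each camera call takes 0.05 s, during which the arm holds its last target.

## Working session

There is one attempt and no reset: what is moved stays moved. The work goes in short steps, Python scripts to look and compute and a tool call to move; the robot and the scene stay as the last step left them, time stands still between calls to the robot, and variables do not carry over. Pictures are saved under pics/ and viewed, and the job is handed in when it is done.

Besides the shell and the picture viewer there is one more tool, called after "Call:" as name([rows], argument=value, ...), one row to a line, values as JSON. step_arm: Moves the arm, as the interface text tells. Its arguments: {"type":"object","properties":{"increments":{"type":"array"},"fingers":{"type":"number"},"newtons":{"type":"number"}},"required":["increments"]}

```bash
mkdir -p pics; ls; cat > h.py <<'E'
import numpy as np, cv2
from workcell import ctrl
def shot(n,f):
    c=ctrl.camera(n); cv2.imwrite('pics/'+f,c['pixels']); return c
def w(c,u,v,z=None):
    K=c['K'];M=c['cam_to_world']
    r=np.array([(u-K[0,2])/K[0,0],-(v-K[1,2])/K[1,1],-1.])
    if z is None:
        p=c['z_map'][max(0,int(v)-1):int(v)+2,max(0,int(u)-1):int(u)+2]; d=np.median(p[p>0])
        return M[:3,:3]@(r*d)+M[:3,3]
    r=M[:3,:3]@r; o=M[:3,3]; return o+r*(z-o[2])/r[2]
E
python3 - <<'E'
from h import *
print(ctrl.state())
for n in ['top','scene','wrist']:
    c=shot(n,n+'1.png'); print(n,c['K'].tolist(),c['cam_to_world'].round(3).tolist(),[k for k in c])
    for l in ['controller','hatch','hatch_lip','wing','wing_hub','wing_pointer','sample_case','mug','jar','wipe_box']:
        for b in ctrl.boxes_of(n,l)[:2]:
            print(l,b['p'],b['centre'],w(c,*b['centre']).round(3) )
E
```

```text
pics
{'t': 0.0, 'qpos': array([-1.41678526,  0.57655967,  0.02487158,  1.43789208, -0.0149825 ,
        1.1289965 , -0.05651495]), 'joint_velocities': array([ 4.60601596e-04,  6.53167972e-05,  1.68021749e-04, -5.67603116e-04,
       -5.99722899e-04, -9.22328310e-04,  1.42136942e-03]), 'effort': array([ 8.64269305e-05, -7.65765524e+01,  2.25056536e+00, -2.85971475e+01,
        1.54169986e-02,  1.24267425e-02, -6.58343447e-05]), 'ee_pos': array([0.15892942, 0.65559861, 0.24943035]), 'orientation': array([-3.13992613e+00,  1.18791879e-04,  2.90378548e+00]), 'contact_force': array([-0.48637317, -0.06258536, -0.43845883]), 'torque': array([ 0.00197006,  0.04467201, -0.04593152]), 'width': 0.08540879793389189}
top [[463.5696854750551, 0.0, 278.07755935040404], [0.0, 463.5696854750551, 207.5511876478055], [0.0, 0.0, 1.0]] [[0.003, 0.984, -0.177, 0.207], [-1.0, 0.003, 0.004, 0.015], [0.005, 0.177, 0.984, 1.546], [0.0, 0.0, 0.0, 1.0]] ['pixels', 'z_map', 'K', 'cam_to_world']
controller 0.86 [295.2, 182.0] [ 0.545 -0.045  0.127]
controller 0.7 [304.3, 176.3] [ 0.563 -0.074  0.126]
hatch 0.63 [
[... 1022 characters left out ...]
[275.2, 255.1] [ 0.572 -0.073  0.124]
wing_hub 0.46 [331.7, 153.4] [0.316 0.369 0.029]
wing_pointer 0.7 [270.9, 252.9] [ 0.561 -0.079  0.127]
sample_case 0.7 [322.6, 221.5] [0.553 0.111 0.103]
sample_case 0.67 [272.4, 250.4] [ 0.557 -0.071  0.127]
mug 0.66 [378.4, 160.4] [0.469 0.423 0.088]
jar 0.64 [152.5, 323.0] [ 0.536 -0.42   0.102]
wipe_box 0.74 [416.2, 190.2] [0.619 0.442 0.069]
wrist [[341.4419825206729, 0.0, 283.8999717520689], [0.0, 341.4419825206729, 214.47697272905393], [0.0, 0.0, 1.0]] [[0.236, -0.923, -0.303, 0.082], [0.972, 0.225, 0.074, 0.675], [0.0, -0.312, 0.95, 0.374], [0.0, 0.0, 0.0, 1.0]] ['pixels', 'z_map', 'K', 'cam_to_world']
mug 0.81 [201.0, 395.6] [0.389 0.495 0.046]
```

```bash
python3 - <<'E'
import cv2
i=cv2.imread('pics/top1.png'); cv2.imwrite('pics/top1z.png',cv2.resize(i[110:260,200:400],None,fx=4,fy=4,interpolation=cv2.INTER_CUBIC))
i=cv2.imread('pics/scene1.png'); cv2.imwrite('pics/scene1z.png',cv2.resize(i[170:320,180:380],None,fx=4,fy=4,interpolation=cv2.INTER_CUBIC))
E
```

```text
(no output)
```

View pics/top1.png

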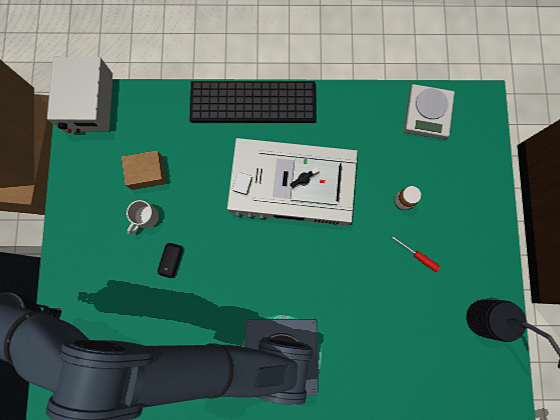

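View pics/scene1.png

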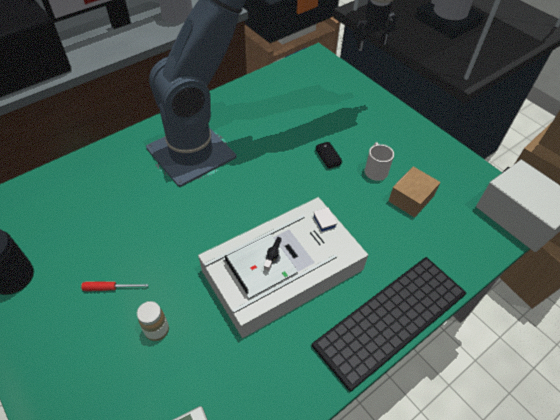

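```bash
ls pics
```

```text
scene1.png
scene1z.png
top1.png
top1z.png
wrist1.png
```

View pics/top1z.png

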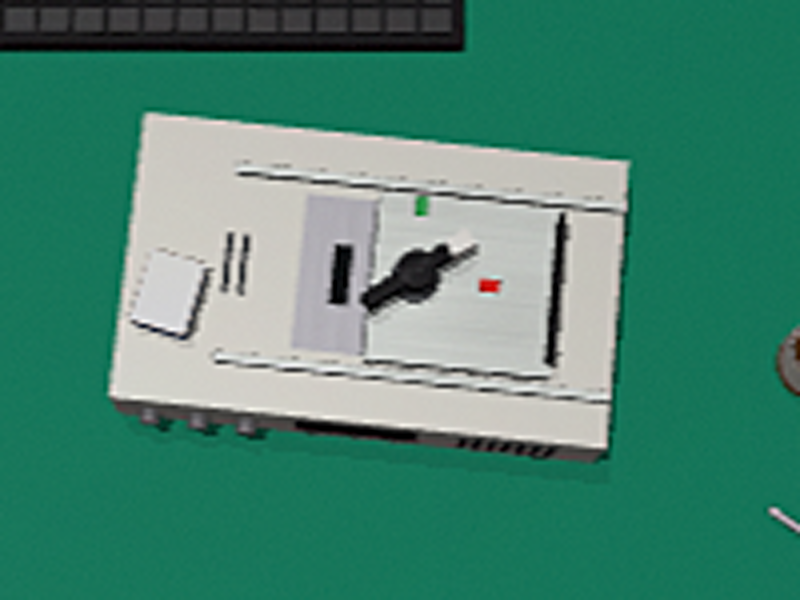

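View pics/scene1z.png

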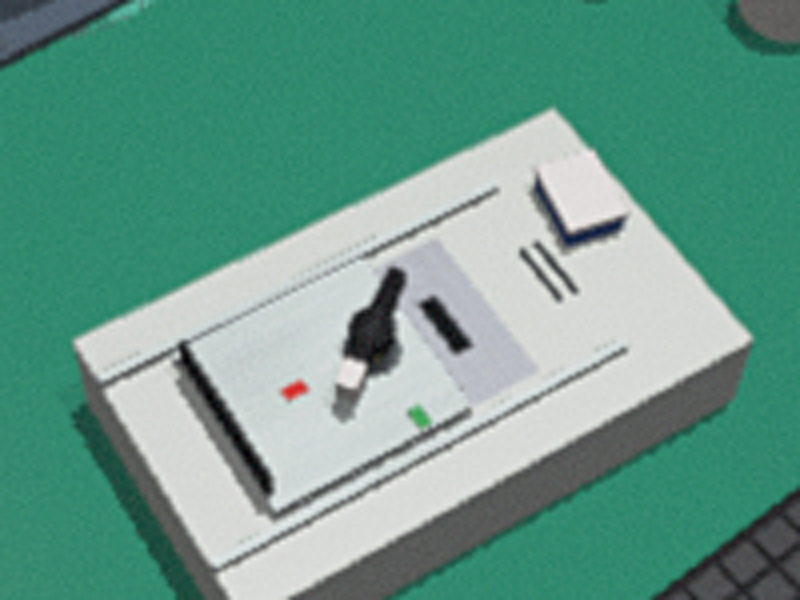

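```bash
cat >> h.py <<'E'
from scipy.spatial.transform import Rotation as R
def cloud(c):
    K=c['K'];M=c['cam_to_world'];z=c['z_map'];v,u=np.mgrid[:420,:560]
    p=np.stack([(u-K[0,2])/K[0,0]*z,-(v-K[1,2])/K[1,1]*z,-z],-1)
    return p@M[:3,:3].T+M[:3,3], z>0
def deck(c):
    P,ok=cloud(c)
    m=ok&(P[...,2]>.07)&(P[...,2]<.16)&(abs(P[...,0]-.55)<.25)&(abs(P[...,1]+.03)<.3)
    n,l,s,_=cv2.connectedComponentsWithStats(m.astype(np.uint8)); i=1+np.argmax(s[1:,4]); m=l==i
    # project all deck-plane pixels via ray at z=.08
    cs,_=cv2.findContours(m.astype(np.uint8),cv2.RETR_EXTERNAL,cv2.CHAIN_APPROX_NONE)
    q=np.array([w(c,a,b,.08)[:2] for a,b in cs[0][:,0]],np.float32)
    return cv2.minAreaRect((q*1000).astype(np.float32)), np.median(P[m][:,2])
def move(pos,yaw):
    "increments from present to world target, tool down"
    s=ctrl.state(); R0=R.from_euler('xyz',s['orientation']); Rt=R.from_euler('xyz',[np.pi,0,yaw])
    d=R0.inv().apply(np.array(pos)-s['ee_pos'])*1000
    r=np.degrees((R0.inv()*Rt).as_rotvec()); return d.round(1), r.round(2)
E
python3 - <<'E'
from h import *
for n in ['top','scene']:
    c=ctrl.camera(n); print(n,deck(c))
    px=c['pixels'].astype(int); b,g,r=px[...,0],px[...,1],px[...,2]
    sub=np.zeros(px.shape[:2],bool); sub[(slice(150,220),slice(225,360)) if n=='top' else (slice(215,310),slice(200,370))]=1
    P,ok=cloud(c)
    for nm,m,z in [('red',(r>180)&(g<110)&sub,.094),('green',(g>120)&(r<90)&(P[...,2]>.085)&sub,.094),('wingdark',(px.max(-1)<60)&(P[...,2]>.115)&sub,.127)]:
        vv,uu=np.nonzero(m); 
        if len(vv): print(nm,len(vv),uu.mean().round(1),vv.mean().round(1),w(c,uu.mean(),vv.mean(),z).round(4))
    m=(P[...,2]>.117)&(P[...,2]<.14)&sub&ok; 
    vv,uu=np.nonzero(m); Q=np.array([w(c,a,b,.127)[:2] for a,b in zip(uu,vv)]); print(len(Q),Q.min(0),Q.max(0),Q.mean(0))
if 1:
    c=ctrl.camera('top')
    f=lambda X,Y,z:w(c,200+(X+.5)/4-.5,110+(Y+.5)/4-.5,z).round(4)
    print('slot',f(341,274,.08),'corners',[f(*a,.08) for a in [(146,113),(628,160),(607,448),(112,398)]])
    print('hub',f(418,275,.127),'white',f(468,241,.127),'black end',f(367,302,.127),'lip',f(565,212,.118),f(551,366,.118))
E
```

```text
top (((563.7649536132812, -39.471527099609375), (400.0055236816406, 243.9253387451172), 84.16722106933594), np.float64(0.08243185930002306))
red 13 322.0 181.0 [ 0.556  -0.1329  0.094 ]
green 13 305.0 160.8 [ 0.6231 -0.0787  0.094 ]
wingdark 197 310.9 179.7 [ 0.5522 -0.0946  0.127 ]
230 [ 0.49367099 -0.19054532] [ 0.60679292 -0.0319761 ] [ 0.55948096 -0.09421546]
scene (((565.1939697265625, -37.650543212890625), (403.33941650390625, 245.875244140625), 84.04885864257812), np.float64(0.08220766729089335))
red 14 253.2 267.2 [ 0.5516 -0.1305  0.094 ]
green 25 287.8 270.3 [ 0.6144 -0.0631  0.094 ]
wingdark 213 264.1 255.9 [ 0.5575 -0.0986  0.127 ]
313 [ 0.49613503 -0.19183682] [ 0.60971457 -0.02821981] [ 0.56043577 -0.09885309]
slot [ 0.5685 -0.0137  0.08  ] corners [array([0.7044, 0.1473, 0.08  ]), array([ 0.6658, -0.2498,  0.08  ]), array([ 0.4263, -0.2264,  0.08  ]), array([0.4655, 0.1701, 0.08  ])]
hub [ 0.5563 -0.0733  0.127 ] white [ 0.584 -0.113  0.127] black end [ 0.5344 -0.0332  0.127 ] lip [ 0.6106 -0.1915  0.118 ] [ 0.4855 -0.1778  0.118 ]
```

```bash
python3 - <<'E'
from h import *
print(move([.5,.3,.25],2.1))
E
```

```text
(array([-4.153e+02, -2.657e+02,  3.000e-01]), array([-0.  ,  0.  , 46.06]))
```

Call:
step_arm([
  [[-35,-22,0],[0,0,5]],
  [[-70,-44,0],[0,0,10]],
  [[-105,-66,0],[0,0,15]],
  [[-140,-88,0],[0,0,20]],
  [[-175,-110,0],[0,0,25]],
], fingers=1, newtons=40)

```text
t: 2.22
ee_pos: [0.3042, 0.5063, 0.2505]
orientation: [3.141, -0.0, 2.463]
contact_force: [0.5, -0.7, -0.3]
width: 0.0257
```

```bash
python3 - <<'E'
from h import *
print(ctrl.state()['qpos'])
print(move([.5,.2,.25],1.9))
E
```

```text
[-1.2105843   0.45289797  0.1541532   1.67309683 -0.07890566  1.02121431
 -0.13797624]
(array([-344.6, -115.7,    0.4]), array([ 2.000e-02, -1.000e-02,  3.228e+01]))
```

Call:
step_arm([
  [[-36,-12,0],[0,0,4]],
  [[-72,-24,0],[0,0,8]],
  [[-108,-36,0],[0,0,12]],
  [[-144,-48,0],[0,0,16]],
  [[-180,-60,0],[0,0,20]],
])

```text
t: 2.63
ee_pos: [0.4075, 0.3451, 0.2507]
orientation: [3.141, -0.001, 2.111]
contact_force: [1.5, 0.0, -0.1]
width: 0.0001
```

```bash
python3 - <<'E'
from h import *
print(ctrl.state()['qpos'])
print(move([.545,-.2135,.22],1.47))
E
```

```text
[-0.98544608  0.37677379  0.27592178  1.8171256  -0.12289173  0.96317375
 -0.11760185]
(array([-549.8, -169.3,   30.2]), array([ 0.04, -0.05, 36.72]))
```

Call:
step_arm([
  [[-38,-12,0],[0,0,4]],
  [[-76,-24,0],[0,0,8]],
  [[-114,-36,0],[0,0,12]],
  [[-152,-48,0],[0,0,16]],
  [[-190,-60,0],[0,0,20]],
])

```text
t: 3.05
ee_pos: [0.4539, 0.1495, 0.2509]
orientation: [3.14, -0.001, 1.759]
contact_force: [1.7, 0.2, 0.1]
width: -0.0001
```

```bash
python3 - <<'E'
from h import *
print(ctrl.state()['qpos'])
print(move([.545,-.2135,.22],1.47))
E
```

```text
[-0.72935029  0.30421611  0.41646525  1.95005477 -0.15476829  0.91611087
 -0.04771997]
(array([-373.6,   21.7,   30.4]), array([ 0.07, -0.09, 16.53]))
```

Call:
step_arm([
  [[-38,2,0],[0,0,2]],
  [[-76,4,0],[0,0,4]],
  [[-114,6,0],[0,0,6]],
  [[-152,8,0],[0,0,8]],
  [[-190,11,5],[0,0,9]],
])

```text
t: 3.47
ee_pos: [0.5007, -0.037, 0.2466]
orientation: [3.138, -0.002, 1.6]
contact_force: [0.7, 1.0, 0.3]
width: -0.0001
```

```bash
python3 - <<'E'
from h import *
print(ctrl.state()['qpos'])
print(move([.545,-.2135,.20],1.47))
E
```

```text
[-0.37634517  0.35629639  0.49514162  1.90449308 -0.21138393  0.92837763
  0.2484711 ]
(array([-177.8,   39. ,   46.4]), array([ 0.18, -0.12,  7.43]))
```

Call:
step_arm([
  [[-38,8,10],[0,0,1.5]],
  [[-76,16,20],[0,0,3]],
  [[-114,24,30],[0,0,5]],
  [[-152,34,40],[0.2,-0.1,7]],
  [[-178,39,46],[0.2,-0.1,7.4]],
])

```text
t: 3.88
ee_pos: [0.5453, -0.2174, 0.1996]
orientation: [-3.141, 0.001, 1.467]
contact_force: [0.1, 0.8, 0.6]
width: -0.0004
```

```bash
python3 - <<'E'
from h import *
print(ctrl.state()['qpos'])
print(move([.545,-.2135,.120],1.47))
c=shot('wrist','w2.png');c=shot('scene','s2.png')
E
```

```text
[-0.01656669  0.54067808  0.49632729  1.75727905 -0.31113544  0.92244699
  0.50582764]
(array([ 3.9, -0.6, 79.6]), array([-0.02,  0.06, -0.19]))
```

View pics/w2.png

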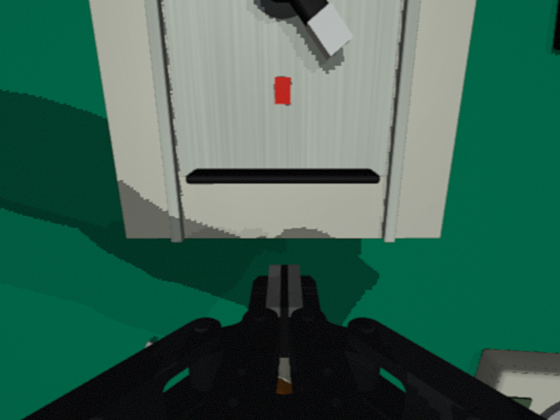

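View pics/s2.png

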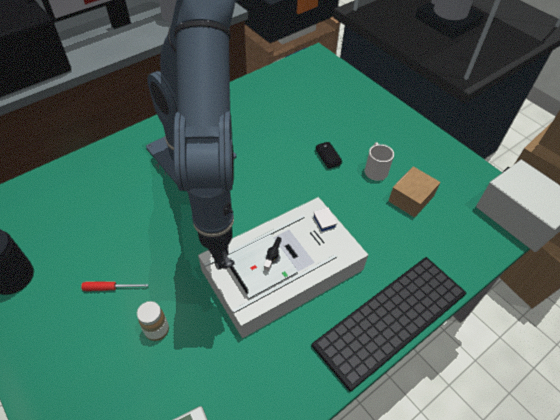

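Wrist view: the closed fingertips (~284,285) sit centred behind the lip (row 176, columns 187–380) and square to it; the red mark is at (283,90), white end at (330,30). Going down.

Call:
step_arm([
  [[1,0,20],[0,0,0]],
  [[2,0,40],[0,0,0]],
  [[2,0,60],[0,0,0]],
  [[2,0,76],[0,0,0]],
  [[2,0,79],[0,0,0]],
])

```text
t: 4.4
ee_pos: [0.5435, -0.216, 0.1181]
orientation: [-3.137, 0.001, 1.465]
contact_force: [-0.6, 0.9, 0.5]
width: -0.0003
```

```bash
python3 - <<'E'
from h import *
u=np.array([.101,.995]); s=np.array([.568,-.014])
p=s-(115+11)/1000*u
print(p,move([*p,.120],1.47))
E
```

```text
[ 0.555274 -0.13937 ] (array([77.4,  3.7, -2. ]), array([-0.26,  0.08, -0.28]))
```

Call:
step_arm([
  [[10,0.5,-1],[0,0,0]],
  [[22,1,-1],[0,0,0]],
  [[34,1.6,-2],[0,0,0]],
  [[46,2.2,-2],[-0.2,0,-0.2]],
  [[58,2.8,-2],[-0.2,0,-0.2]],
])

```text
t: 4.82
ee_pos: [0.5524, -0.1573, 0.1209]
orientation: [-3.141, 0.002, 1.469]
contact_force: [-3.1, -3.1, 1.4]
width: -0.0
```

Call:
step_arm([
  [[4,0.2,0],[0,0,0]],
  [[8,0.4,0],[0,0,0]],
  [[11,0.5,0],[0,0,0]],
  [[14,0.7,0],[0,0,0]],
  [[16,0.8,0],[0,0,0]],
])

```text
t: 5.23
ee_pos: [0.555, -0.1416, 0.1211]
orientation: [3.141, 0.002, 1.469]
contact_force: [-2.0, -3.4, 1.6]
width: 0.0
```

Sliding at ~3.4 N, not at the stop yet.

Call:
step_arm([
  [[2,0,0],[0,0,0]],
  [[4,0,0],[0,0,0]],
  [[6,0,0],[0,0,0]],
  [[7,0,0],[0,0,0]],
  [[8,0,0],[0,0,0]],
])

```text
t: 5.65
ee_pos: [0.5554, -0.1373, 0.1212]
orientation: [3.14, 0.006, 1.466]
contact_force: [-3.0, -16.6, -3.0]
width: -0.0003
```

Stop reached (16.6 N). Backing off and rising.

Call:
step_arm([
  [[-10,0,0],[0,0,0]],
  [[-20,0,0],[0,0,0]],
  [[-20,0,-30],[0,0,0]],
  [[-15,0,-65],[0,0,0]],
  [[-10,0,-100],[0,0,0]],
], fingers=0.2)

```text
t: 6.07
ee_pos: [0.5538, -0.147, 0.2221]
orientation: [-3.141, 0.006, 1.465]
contact_force: [1.4, 0.3, -0.3]
width: 0.0605
```

```bash
python3 - <<'E'
from h import *
c=shot('wrist','w3.png')
for l in ['wing','wing_hub','wing_pointer','hatch_lip']:
    for b in ctrl.boxes_of('wrist',l)[:2]: print(l,b['p'],b['centre'],w(c,*b['centre'],.127).round(4))
print(ctrl.state()['width'],move([.568,-.014,.19],1.47+.66))
E
```

```text
wing 0.8 [299.2, 29.6] [ 0.5759 -0.03    0.127 ]
wing_hub 0.68 [299.9, 26.8] [ 0.5764 -0.0286  0.127 ]
wing_pointer 0.95 [299.3, 31.8] [ 0.5758 -0.0311  0.127 ]
wing_pointer 0.51 [279.7, 139.1] [ 0.558  -0.0898  0.127 ]
hatch_lip 0.78 [277.4, 89.8] [ 0.5599 -0.0607  0.127 ]
0.06835468860157334 (array([133.2,  -0.2,  30.4]), array([-3.000e-02,  3.300e-01, -3.801e+01]))
```

View pics/w3.png

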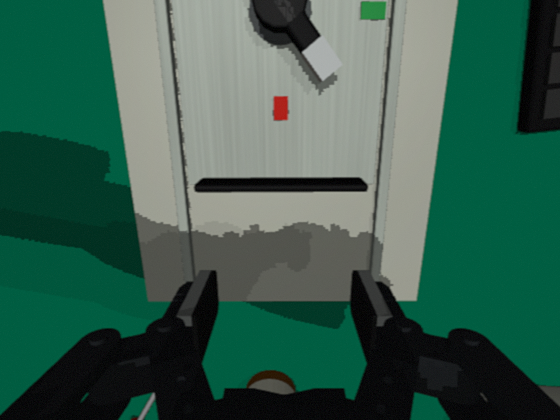

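Call:
step_arm([
  [[15,0,0],[0,0,0]],
  [[30,0,0],[0,0,0]],
  [[45,0,0],[0,0,0]],
  [[60,0,0],[0,0,0]],
  [[65,0,0],[0,0,0]],
])

```text
t: 6.73
ee_pos: [0.5607, -0.0791, 0.2191]
orientation: [-3.14, 0.004, 1.469]
contact_force: [-0.1, 0.9, -0.3]
width: 0.0685
```

```bash
python3 - <<'E'
from h import *
c=shot('wrist','w4.png')
P,ok=cloud(c)
m=ok&(P[...,2]>.119)&(P[...,2]<.135)
m[250:]=0
n,l,s,_=cv2.connectedComponentsWithStats(m.astype(np.uint8))
print(s)
for i in range(1,n):
    if s[i,4]>200:
        r=cv2.minAreaRect((P[l==i][:,:2]*1000).astype(np.float32)); print(r,P[l==i].mean(0),np.median(P[l==i][:,2]))
d=ctrl.camera('top');print(deck(d))
cv2.imwrite('pics/t4.png',cv2.resize(d['pixels'][110:260,200:400],None,fx=4,fy=4,interpolation=cv2.INTER_CUBIC))
E
```

```text
[[     0      0    560    420 230375]
 [   221     48    117    146   4825]]
((566.0806884765625, -12.26568603515625), (31.023494720458984, 100.33785247802734), 33.51304626464844) [ 0.56534024 -0.01069148  0.12699441] 0.12707876558367298
(((576.5426635742188, 75.44107055664062), (169.0294952392578, 241.74636840820312), 84.08412170410156), np.float64(0.08117545758443012))
```

View pics/w4.png

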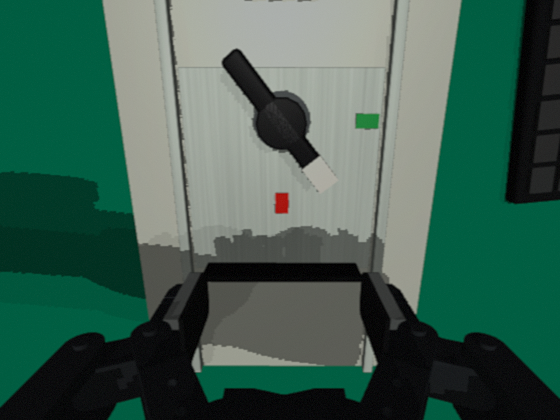

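```bash
python3 - <<'E'
from h import *
print(move([.5665,-.0130,.19],2.155))
E
```

```text
(array([68.1, -1.2, 29.2]), array([ -0.14,   0.28, -39.35]))
```

Call:
step_arm([
  [[14,0,5],[0,0,-7]],
  [[28,0,10],[0,0,-14]],
  [[42,-0.5,15],[0,0,-21]],
  [[56,-1,22],[0,0,-28]],
  [[68,-1.2,29],[0,0.2,-35]],
])

```text
t: 7.25
ee_pos: [0.5662, -0.0135, 0.1896]
orientation: [-3.138, 0.001, 2.084]
contact_force: [0.1, 0.6, -0.2]
width: 0.0685
```

```bash
python3 - <<'E'
from h import *
print(ctrl.state()['qpos'],move([.5665,-.0130,.127],2.155))
E
```

```text
[-0.28351602  0.50024279  0.33807688  1.8167155  -0.20821433  0.86201658
  0.66621596] (array([ 0.4,  0.7, 62.6]), array([-0.18,  0.03, -4.05]))
```

Call:
step_arm([
  [[0.4,0.7,15],[0,0,-4]],
  [[0.4,0.7,30],[-0.2,0,-4]],
  [[0.4,0.7,45],[-0.2,0,-4]],
  [[0.4,0.7,58],[-0.2,0,-4]],
  [[0.4,0.7,62.5],[-0.2,0,-4]],
])

```text
t: 7.67
ee_pos: [0.5653, -0.0145, 0.125]
orientation: [-3.139, -0.001, 2.153]
contact_force: [-0.8, -0.7, -0.4]
width: 0.0683
```

```bash
python3 - <<'E'
from h import *
c=shot('wrist','w5.png')
E
```

```text
(no output)
```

View pics/w5.png

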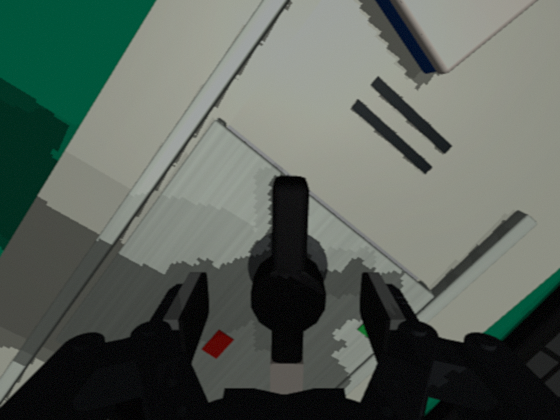

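Call:
step_arm([
  [[0,0.5,-2],[0,0,0]],
  [[0,0.5,-2],[0,0,0]],
  [[0,0.5,-2],[0,0,0]],
  [[0,0.5,-2],[0,0,0]],
  [[0,0.5,-2],[0,0,0]],
], fingers=1, newtons=30)

```text
t: 8.13
ee_pos: [0.5667, -0.0143, 0.128]
orientation: [-3.141, 0.001, 2.153]
contact_force: [1.8, -1.7, 3.8]
width: 0.0304
```

Call:
step_arm([
  [[0,0,0],[0,0,0]],
  [[0,0,0],[0,0,0]],
])

```text
t: 8.3
ee_pos: [0.5667, -0.0144, 0.1281]
orientation: [-3.141, 0.001, 2.153]
contact_force: [0.2, -0.6, 0.5]
width: 0.0309
```

Call:
step_arm([
  [[0,0,0],[0,0,-6]],
  [[0,0,0],[0,0,-12]],
  [[0,0,0],[0,0,-18]],
  [[0,0,0],[0,0,-24]],
  [[0,0,0],[0,0,-30]],
])

```text
t: 8.72
ee_pos: [0.5675, -0.0135, 0.1282]
orientation: [3.142, 0.002, 2.682]
contact_force: [3.7, 2.4, -5.0]
width: 0.0309
```

Call:
step_arm([
  [[0,0,0],[0,0,-6]],
  [[0,0,0],[0,0,-12]],
  [[0,0,0],[0,0,-17]],
  [[0,0,0],[0,0,-20]],
  [[0,0,0],[0,0,-20.5]],
])

```text
t: 9.13
ee_pos: [0.5678, -0.0128, 0.1282]
orientation: [3.141, 0.002, 3.043]
contact_force: [3.5, 3.3, -2.5]
width: 0.0306
```

```bash
python3 - <<'E'
from h import *
s=ctrl.state();print(s['qpos'],s['orientation'],s['ee_pos'],s['torque'])
c=shot('wrist','w6.png')
d=ctrl.camera('scene')
cv2.imwrite('pics/s6.png',cv2.resize(d['pixels'][170:320,180:380],None,fx=4,fy=4,interpolation=cv2.INTER_CUBIC))
E
```

```text
[-0.07336595  0.55472467  0.02040067  1.87384418 -0.01667916  0.71112636
  1.42871094] [3.14113571e+00 2.01291143e-03 3.04291578e+00] [ 0.56783231 -0.01283737  0.12819131] [ 0.48475109 -0.63090072  0.00376382]
```

View pics/w6.png

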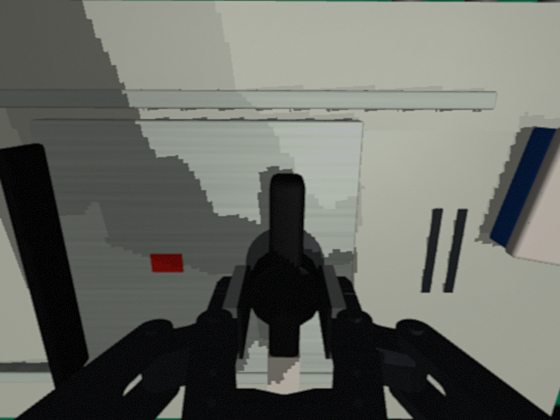

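View pics/s6.png

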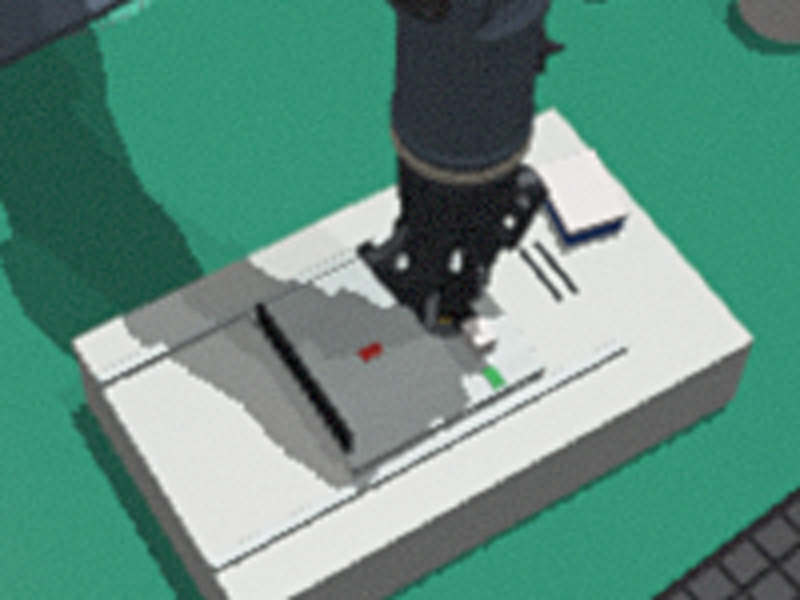

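Call:
step_arm([
  [[0,1,0],[0,0,0]],
  [[0,2,0],[0,0,0]],
  [[0,2,0],[0,0,0]],
])

```text
t: 9.48
ee_pos: [0.5679, -0.0121, 0.1282]
orientation: [-3.14, 0.002, 3.037]
contact_force: [2.2, -3.6, -2.3]
width: 0.0307
```

Call:
step_arm([
  [[0,1,3],[0,0,0]],
  [[0,1,6],[0,0,0]],
  [[0,1,9],[0,0,0]],
  [[0,1,12],[0,0,0]],
  [[0,1,14],[0,0,0]],
], newtons=50)

```text
t: 9.9
ee_pos: [0.5681, -0.0121, 0.1145]
orientation: [-3.139, 0.002, 3.036]
contact_force: [0.4, -3.6, 5.9]
width: 0.0304
```

Call:
step_arm([
  [[0,0,1],[0,0,0]],
  [[0,0,2],[0,0,0]],
  [[0,0,2],[0,0,0]],
])

```text
t: 10.15
ee_pos: [0.5682, -0.0122, 0.1138]
orientation: [-3.139, 0.003, 3.035]
contact_force: [-3.1, -1.2, 14.3]
width: 0.0299
```

```bash
python3 - <<'E'
from h import *
c=shot('wrist','w7.png')
E
```

```text
(no output)
```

View pics/w7.png

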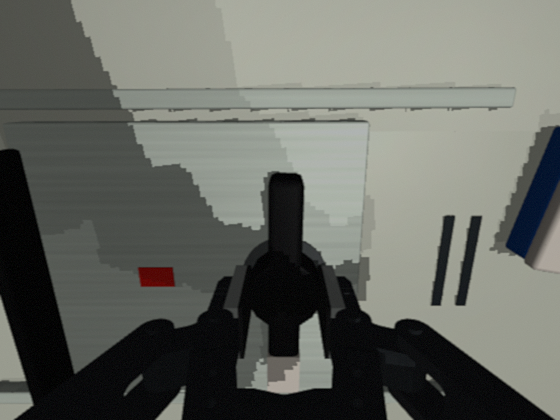

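```bash
python3 - <<'E'
from h import *
c=ctrl.camera('wrist');P,ok=cloud(c)
for u,v in [(286,190),(286,215),(286,230),(285,290),(285,345),(200,250),(285,120)]: print(u,v,P[v,u].round(4))
E
```

```text
286 190 [ 0.5205 -0.0066  0.1125]
286 215 [ 0.5304 -0.0077  0.1124]
286 230 [ 0.5362 -0.0083  0.1134]
285 290 [ 0.5632 -0.0116  0.1122]
285 345 [ 0.5897 -0.0144  0.1134]
200 250 [ 0.549  -0.0491  0.0943]
285 120 [ 0.4968 -0.0044  0.082 ]
```

Call:
step_arm([
  [[0,0,-0.5],[0,0,6]],
  [[0,0,-0.5],[0,0,12]],
  [[0,0,-0.5],[0,0,18]],
  [[0,0,-0.5],[0,0,24]],
  [[0,0,-0.5],[0,0,30]],
])

```text
t: 10.67
ee_pos: [0.5675, -0.0133, 0.1146]
orientation: [-3.14, 0.004, 2.504]
contact_force: [-2.6, -4.2, 5.8]
width: 0.0303
```

Call:
step_arm([
  [[0,0,0],[0,0,6]],
  [[0,0,0],[0,0,12]],
  [[0,0,0],[0,0,18]],
  [[0,0,0],[0,0,24]],
  [[0,0,0],[0,0,30]],
])

```text
t: 11.08
ee_pos: [0.5665, -0.014, 0.1147]
orientation: [-3.14, 0.004, 1.974]
contact_force: [-2.1, -4.5, 3.0]
width: 0.0302
```

Call:
step_arm([
  [[0,0,0],[0,0,6]],
  [[0,0,0],[0,0,12]],
  [[0,0,0],[0,0,18]],
  [[0,0,0],[0,0,24]],
  [[0,0,0],[0,0,29]],
])

```text
t: 11.5
ee_pos: [0.5653, -0.0141, 0.1147]
orientation: [-3.141, 0.005, 1.462]
contact_force: [-3.6, -1.7, 5.5]
width: 0.03
```

```bash
python3 - <<'E'
from h import *
s=ctrl.state();print(s['qpos'],s['torque'])
c=shot('wrist','w8.png');P,ok=cloud(c)
for u,v in [(286,190),(286,215),(286,230),(285,290),(285,345),(200,250),(285,120)]: print(u,v,P[v,u].round(4))
E
```

```text
[-0.37158611  0.62680106  0.48956023  1.90047302 -0.42451305  0.7194639
  0.25491261] [-0.50298844  0.91865449  0.36059114]
286 190 [0.5721 0.0339 0.1133]
286 215 [0.5711 0.0241 0.1134]
286 230 [0.5704 0.0181 0.1138]
285 290 [ 0.5671 -0.0084  0.1135]
285 345 [ 0.5642 -0.0355  0.114 ]
200 250 [0.5295 0.0055 0.095 ]
285 120 [0.5744 0.0575 0.0802]
```

View pics/w8.png

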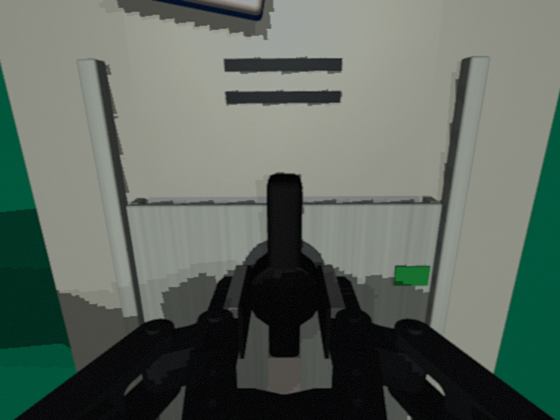

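Call:
step_arm([
  [[0,0,0],[0,0,2]],
  [[0,0,0],[0,0,4]],
  [[0,0,0],[0,0,5]],
  [[0,0,0],[0,0,5]],
])

```text
t: 11.88
ee_pos: [0.5652, -0.0135, 0.1146]
orientation: [-3.141, 0.005, 1.37]
contact_force: [-0.1, -0.4, 1.9]
width: 0.0302
```

```bash
python3 - <<'E'
from h import *
s=ctrl.state();print(s['torque'],s['orientation'])
E
```

```text
[0.02927415 0.04256928 0.81275546] [-3.14068582  0.00473595  1.3702162 ]
```

Call:
step_arm([
  [[0,0,0],[0,0,0]],
  [[0,0,0],[0,0,0]],
  [[0,0,0],[0,0,0]],
  [[0,0,0],[0,0,0]],
  [[0,0,0],[0,0,0]],
], fingers=0.2)

```text
t: 12.3
ee_pos: [0.565, -0.0136, 0.1145]
orientation: [-3.14, 0.005, 1.37]
contact_force: [-0.4, -0.2, -0.1]
width: 0.0683
```

Call:
step_arm([
  [[0,0,-10],[0,0,0]],
  [[0,0,-30],[0,0,0]],
  [[0,0,-60],[0,0,0]],
  [[-30,0,-90],[0,0,0]],
  [[-65,0,-110],[0,0,0]],
])

```text
t: 12.72
ee_pos: [0.5533, -0.0752, 0.2276]
orientation: [3.141, 0.004, 1.375]
contact_force: [1.3, -1.4, -0.2]
width: 0.0683
```

```bash
python3 - <<'E'
from h import *
s=ctrl.state();print(s['width'],s['contact_force'])
c=shot('wrist','w9.png');P,ok=cloud(c)
m=ok&(P[...,2]>.104)&(P[...,2]<.135); m[250:]=0
n,l,s,_=cv2.connectedComponentsWithStats(m.astype(np.uint8))
for i in range(1,n):
    if s[i,4]>200: print(s[i],cv2.minAreaRect((P[l==i][:,:2]*1000).astype(np.float32)),np.median(P[l==i][:,2]))
d=ctrl.camera('scene')
cv2.imwrite('pics/s9.png',cv2.resize(d['pixels'][170:320,180:380],None,fx=4,fy=4,interpolation=cv2.INTER_CUBIC))
E
```

```text
0.06833167381714934 [ 1.25956031 -1.37575708 -0.15858433]
[ 260   47   47  154 3919] ((565.80224609375, -13.60946273803711), (100.20925903320312, 31.171762466430664), 86.77172088623047) 0.11349724751254728
```

View pics/w9.png

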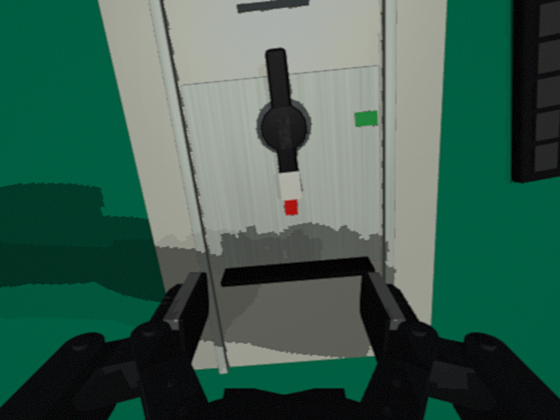

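View pics/s9.png

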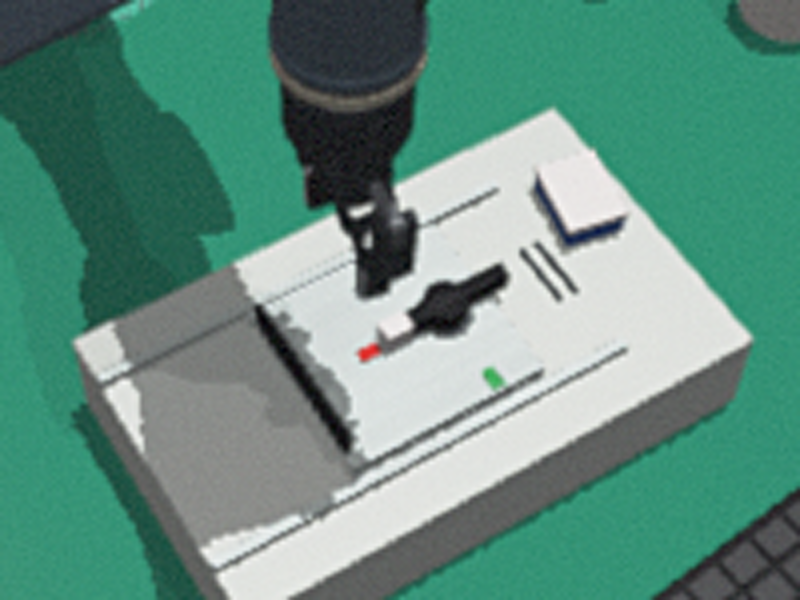

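The view shows the white end (289,185) pointing at the red mark (291,207), with the wing down. I'll check the angle more precisely against the marks and the lip.

```bash
python3 - <<'E'
from h import *
c=ctrl.camera('wrist');P,ok=cloud(c)
m=ok&(P[...,2]>.106)&(P[...,2]<.135); m[250:]=0
q=P[m][:,:2]*1000; ctr=q.mean(0)
o=np.array([566,-13.6]); f=q[np.hypot(*(q-o).T)>22]
vx,vy,x0,y0=cv2.fitLine(f.astype(np.float32),cv2.DIST_L2,0,.01,.01).ravel(); print('wing angle',np.degrees(np.arctan(vy/vx)))
px=c['pixels'].astype(int);b,g,r=px[...,0],px[...,1],px[...,2]
red=(r>150)&(g<80);red[300:]=0; gr=(g>110)&(r<80)&(P[...,2]>.085);gr[250:]=0
R_=np.median(P[red],0);G=np.median(P[gr],0);print('red',R_,'green',G)
d=G-R_;print('green-red angle (expect 45+yaw)',np.degrees(np.arctan2(d[1],d[0])))
li=ok&(P[...,2]>.114)&(P[...,2]<.123);li[:255]=0;li[290:]=0;li[:,:215]=0;li[:,380:]=0
q=P[li][:,:2];vx,vy,x0,y0=cv2.fitLine((q*1000).astype(np.float32),cv2.DIST_L2,0,.01,.01).ravel();print(len(q),'lip angle',np.degrees(np.arctan(vy/vx)),q.mean(0))
E
```

```text
wing angle 87.15654
red [ 0.55974245 -0.07443488  0.09514856] green [ 0.62558931 -0.01959979  0.09505236]
green-red angle (expect 45+yaw) 39.786415674851796
1265 lip angle -6.051321 [ 0.55361386 -0.12371748]
```

```bash
python3 - <<'E'
from h import *
c=ctrl.camera('wrist');P,ok=cloud(c)
o=np.array([566,-13.6])
for lo in (.110,.112):
    m=ok&(P[...,2]>lo)&(P[...,2]<.117); m[250:]=0
    q=P[m][:,:2]*1000
    k=np.hypot(*(q-o).T)>22
    for s in (1,-1):
        f=q[k&(s*(q[:,1]-o[1])>0)]; print(lo,s,len(f),f.mean(0))
    f=q[k];vx,vy,x0,y0=cv2.fitLine(f.astype(np.float32),cv2.DIST_L2,0,.01,.01).ravel(); print('wing angle',np.degrees(np.arctan(vy/vx)),x0,y0)
yaw=1.47-np.pi/2
print(move([.602,-.0535,.22],1.47),move([.602,-.0535,.12],1.47))
E
```

```text
0.11 1 1012 [568.76526246  22.07152815]
0.11 -1 820 [562.92096778 -49.12958924]
wing angle 85.29417 566.14935 -9.797968
0.112 1 899 [568.67219258  21.93199523]
0.112 -1 790 [562.88062358 -49.47209989]
wing angle 85.35463 565.9633 -11.466013
(array([34.1, 43.7,  6.2]), array([ 0.04,  0.23, -5.89])) (array([ 34.5,  43.6, 106.2]), array([ 0.04,  0.23, -5.89]))
```

```bash
python3 - <<'E'
from h import *
print(ctrl.hand_in())
E
```

```text
the job is handed in; nothing more can be done
None
```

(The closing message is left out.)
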